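# Pin the marking nest through its cover plate

## Robot

A 7-joint arm with a two-finger parallel gripper is mounted at the origin on the work surface. World frame = base frame: x ahead of the robot, y to its left, z up, the work surface at z = 0. Lengths are in m, angles in rad, forces in N, time in s.
With the tool pointing down it reaches from about 0.425 to 0.825 m from the base axis. Payload 3.6 kg.
Tool frame: the origin (TCP) lies at the very end of the fingers, on their centre line; the grasp point (between the pads) lies 19 mm behind it; z points along the fingers, y is the line along which they close (so a half turn about z gives the same grasp; the last joint's range is limited). The gripper opens to 85 mm and grips with 20 to 120 N. Pads are 22 mm wide; open, the fingers measure 114 mm over their backs; the gripper's body (76 mm by 85 mm) begins 54 mm behind the grasp point. The pads swing forward as they close: fully open they stand 13 mm farther back than shut.
Start: joints at [1.204, 0.615, -0.013, 1.423, 0.008, 1.103, -0.04], TCP at [0.217, -0.613, 0.231] pointing down, gripper open.
Joint ranges: [-3.12, 3.12], [-0.3, 2.06], [-1.34, 1.32], [0.26, 2.42], [-1.36, 4.5], [0.01, 1.98], [-2.84, 2.84]. Speed limits (rad/s): [2.79, 2.79, 3.14, 3.14, 3.14, 3.14, 3.14].

## Interface

Orientations are given as [roll, pitch, yaw] about the fixed x, y, z axes, in that order (R = Rz(yaw) Ry(pitch) Rx(roll)).
In Python, from workcell import manip, vision, job gives the robot as it stands.
- The arm moves only by the shell command python3 -m inch 'ROWS' [OPENING]. ROWS is JSON, a list of rows, each a list of 2 entries, a list of its own where there are three numbers: the shift along the world's x, y, z as a fraction of full scale, then the turn, a rotation vector about the world's x, y, z as a fraction of full scale. A call has 1 to 12 rows; each row shifts and turns the commanded pose from where the row before left it; what a row does not reach is not made up. Full scale, the value 1, is 0.75 m for a shift and pi rad for a turn. A row lasts 1/8 s, in which the tool goes at most 62.5 mm and 10.7 degrees, less where a joint would pass 70% of its speed; a pose out of reach is approached as far as the arm can. A call with a number of a shift or a turn outside -1 to 1 is refused whole. A call with a gripper value outside its range is refused whole. OPENING is the opening, from 0 (shut) to 1 (fully open), set as the call begins (- or left out, the last holds). The fingers move at their own pace and stop on an object; the grip force is fixed at half the most. Time passes only in rows, so rows that do not move let the fingers close. It gives the time, the measured TCP pose, the force, the opening and the grip force at its end, in the units of the state.
- manip.state(): the state, without advancing time (a new reading comes with each control period).
- vision.get_image(name): name is "scene" or "top" or "wrist"; returns a dict with "color" (420x560x3 uint8, red, green, blue), "intrinsics" (3x3 intrinsics, pixels), "R" (3x3) and "t" (3): a world point X has camera coordinates R X + t. Camera axes: x right, y down, z forward; pixel columns grow to the right and rows downward; lengths in m; the calibration is good to about 2 mm. The wrist camera is an equidistant fisheye: a pixel r from the principal point sees the ray r / f radians off the axis. A picture is of the moment at which its call begins. There is no depth.
- job.close_job(): hands the job in; it is judged then, once.
The state is a dict: "t": time; "joints": joint angles; "dq": joint speeds; "joint_efforts": joint torques, N m; "eef_pos": TCP position; "tcp_rot": TCP orientation; "wrist_force": force on the tool from outside, world axes, zero at the start; "moment": the same for the moment, N m; "grip_width": opening from 0.0 (shut) to 1.0 (fully open); "gripper_force": force on a finger pad.
Only numpy, scipy, OpenCV 4.12 (cv2) and the standard library are available. Lean on these libraries where they do the work, as an engineer would, in place of code of your own. Each camera call takes 0.05 s, during which the arm holds its last target. There are 200 camera calls.

## Task

Before the next loudspeaker is laser-marked, the nest has to be pinned: take the locating pin with the plain round knob from the parking block, put it through the slot in the nest's cover plate and into the pin hole hidden in the base below, at the end of the slot farther from the loudspeaker cradle, until its flange lies flat on the cover plate. Let go of it there, and leave the pin with the T-handle parked.

Things in the scene. Friction and masses are not known exactly. Their poses are not given: they have to be found in the camera images.
- knob_pin: Steel pin to use, upright in one of two sockets of a grey block (85 x 220 x 60 mm). Origin: centre of its foot, z up. Shank 16 mm thick, 0 to 52 mm above the foot; flange 64 mm wide, 52 to 58 mm; round knob to grip, 26 mm diameter, 58 to 92 mm. About 0.2 kg. Parked, the flange lies on the block's top, the foot hangs loosely in the socket 8 mm above the table: lift it over 60 mm to clear.
- tee_pin: The pin not to be used: same steel shank and flange, but topped by a T-handle, a crossbar 70 x 16 x 14 mm along its x axis, centred 85 mm above the foot. It is parked in the block's other socket, 120 mm from the knob pin; which socket is which varies. Origin at the centre of its foot, z up.
- nest: Fixed marking nest: steel base block 130 x 240 x 30 mm, a 22 mm gap, then an 8 mm aluminium cover plate, its top 60 mm above the table. Origin: centre of the underside, y along its length, z up. Cradle with loudspeaker on the plate's +y half, up to 105 mm high. Slot through the plate: x -19 to 19, y -94 to -1 mm. The pin hole is under its -y end only; else the base there is solid.
- hidden_hole (a point): Centre of the mouth of the round pin hole in the nest's base, 38 mm diameter, 26 mm deep; mouth 30 mm above the table, 30 mm below the cover plate's top, at x 0, y -75 mm in the nest's frame (same axes). With the pin home its flange lies on the cover plate and its foot is 22 mm below this point.
Things that resemble listed ones, but are neither listed nor needed, are in the scene too. Leave any red look-alike of the knob_pin alone.

How it is judged:
By the outcome, as a careful person would: the job done as asked, in the order asked, and still so for the second after the job is handed in, with the robot touching nothing.
It also fails if it takes over 38 s, if anything falls off the work surface, if the arm or the gripper's body presses on something with over 40 N, if the wrist force passes 120 N, or if a joint passes its speed limit or range.

## Working session

There is one attempt and no reset: what is moved stays moved. The work goes in short steps, Python scripts to look and compute and a shell command to move; the robot and the scene stay as the last step left them, time stands still between calls to the robot, and variables do not carry over. Pictures are saved under pics/ and viewed, at most 10 in all, crops included, and the job is handed in when it is done.

```bash
mkdir -p pics; cat > h.py <<'E'
import numpy as np, cv2
from workcell import manip, vision, job
def grab(n,save=None):
    im=vision.get_image(n); 
    if save: cv2.imwrite('pics/'+save,im["color"][:,:,::-1])
    return im
def ray(im,u,v):
    K=np.array(im["intrinsics"]);R=np.array(im["R"]);t=np.array(im["t"])
    return -R.T@t, R.T@np.linalg.solve(K,[u,v,1.])
def onz(im,u,v,z):
    c,d=ray(im,u,v); return c+d*(z-c[2])/d[2]
def proj(im,X):
    p=np.array(im["intrinsics"])@(np.array(im["R"])@np.array(X)+np.array(im["t"])); return p[:2]/p[2]
E
python3 - <<'E'
from h import *
import pickle
d={n:grab(n,n+'0.png') for n in("top","scene")}
pickle.dump(d,open('d.pkl','wb'))
for n in d: print(n,d[n]["intrinsics"],-np.array(d[n]["R"]).T@d[n]["t"],d[n]["R"])
print(manip.state())
E
```

```text
top [[385.53626603   0.         276.60653926]
 [  0.         385.53626603 206.64682872]
 [  0.           0.           1.        ]] [ 0.49585084 -0.04469086  0.90868216] [[ 0.02901531 -0.99951605  0.01121489]
 [-0.99335985 -0.03008258 -0.11104611]
 [ 0.11132974 -0.00791839 -0.99375197]]
scene [[440.70048912   0.         278.54132769]
 [  0.         440.70048912 213.55919034]
 [  0.           0.           1.        ]] [ 0.85317655 -0.52315073  0.86062078] [[ 0.88682251  0.46193845 -0.01259799]
 [ 0.3740198  -0.73351469 -0.56750806]
 [-0.2713946   0.49856702 -0.82327146]]
{'t': 0.1, 'joints': array([ 1.20350252,  0.61582611, -0.01261635,  1.42477306,  0.00808198,
        1.10339258, -0.04038606]), 'dq': array([ 0.00020764, -0.00141653, -0.00100045, -0.00406971, -0.00157724,
        0.00099033,  0.00195275]), 'joint_efforts': array([ 1.49430191e-03, -4.70384288e+01,  2.60362811e-01, -1.71572345e+01,
        1.01311173e-02,  5.84911118e-03,  5.60521997e-06]), 'eef_pos': array([ 0.21703415, -0.61195286,  0.23024024]), 'tcp_rot': array([-3.13924321e+00,  1.39028847e-05,  3.40865216e-01]), 'wrist_force': array([-0.43462655,  0.5775396 , -0.03771945]), 'moment': array([ 0.01525236, -0.0118185 ,  0.00064551]), 'gripper_force': 0.0, 'grip_width': 1.0004090324115322}
```

View pics/top0.png

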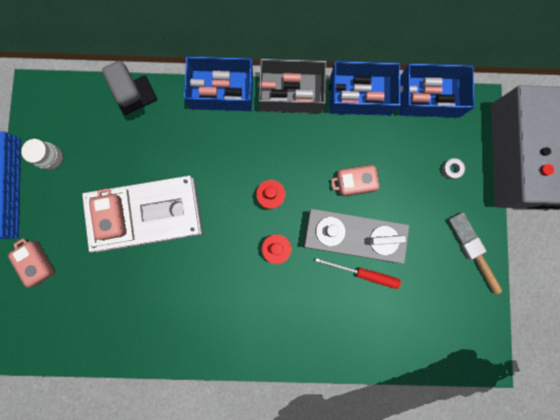

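View pics/scene0.png

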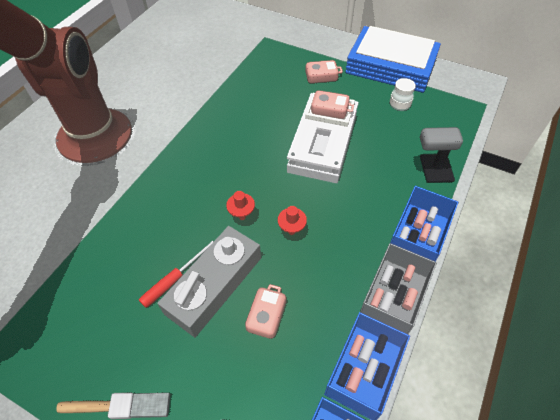

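Candidates in the top image:
- The pin at (330,231) is steel with a round knob, so it fits knob_pin.
- The pin at (386,240) has a crossbar, so it is tee_pin.
- The pins at (270,194) and (276,249) are red look-alikes, to be left alone.

The nest is at about (142,214). Its loudspeaker is on the left (+y), and the far end of the slot is near (180,209).

I'll confirm with a crop and measure.

```bash
python3 - <<'E'
from h import *
import pickle
d=pickle.load(open('d.pkl','rb'));im=d["top"];c=im["color"][:,:,::-1]
a=cv2.resize(c[170:255,75:210],None,fx=5.5,fy=5.5,interpolation=cv2.INTER_CUBIC)[:,:742]
b=cv2.resize(c[200:272,295:420],None,fx=5.5,fy=5.5,interpolation=cv2.INTER_CUBIC)
cv2.imwrite('pics/nest.png',a);cv2.imwrite('pics/park.png',b)
hsv=cv2.cvtColor(c,cv2.COLOR_BGR2HSV)
# nest plate: white, unsaturated bright
def show(name,m,x0,y0,x1,y1,z,thr=60):
    mm=np.zeros_like(m);mm[y0:y1,x0:x1]=m[y0:y1,x0:x1]
    for k in cv2.findContours(mm,cv2.RETR_CCOMP,cv2.CHAIN_APPROX_NONE)[0]:
        if cv2.contourArea(k)<thr: continue
        r=cv2.minAreaRect(k);P=cv2.boxPoints(r)
        print(name,cv2.contourArea(k),np.round(r[0],1),'c',onz(im,*r[0],z).round(4)); W=np.array([onz(im,*p,z)[:2] for p in P]);print(W.round(3).tolist(),np.linalg.norm(W[1]-W[0]).round(4),np.linalg.norm(W[2]-W[1]).round(4))
bright=((hsv[...,2]>190)&(hsv[...,1]<60)).astype(np.uint8)*255
show('nest',bright,75,170,210,255,.06)
show('pins',bright,295,200,420,272,.066)
grey=((hsv[...,1]<70)&(hsv[...,2]>60)).astype(np.uint8)*255
show('block',grey,295,200,420,272,.06,500)
s=d["scene"]
E
```

```text
nest 149.0 [101.7 204. ] c [0.5852 0.3344 0.06  ]
[[0.593, 0.354], [0.601, 0.321], [0.577, 0.315], [0.569, 0.347]] 0.0337 0.0251
nest 4806.0 [140.3 213.4] c [0.567  0.2481 0.06  ]
[[0.606, 0.385], [0.656, 0.141], [0.528, 0.113], [0.48, 0.353]] 0.249 0.1312
nest 273.0 [161.  209.3] c [0.5772 0.2034 0.06  ]
[[0.588, 0.256], [0.608, 0.16], [0.566, 0.151], [0.547, 0.246]] 0.097 0.0426
nest 186.5 [130. 214.] c [0.5649 0.2705 0.06  ]
[[0.622, 0.287], [0.623, 0.277], [0.509, 0.254], [0.507, 0.264]] 0.01 0.1169
pins 627.0 [385.8 239.2] c [ 0.5258 -0.292   0.066 ]
[[0.524, -0.245], [0.572, -0.293], [0.528, -0.339], [0.48, -0.291]] 0.0677 0.0641
pins 628.0 [331.  231.5] c [ 0.5392 -0.1719  0.066 ]
[[0.57, -0.141], [0.572, -0.202], [0.509, -0.203], [0.507, -0.142]] 0.0616 0.0634
pins 75.0 [325.8 231.7] c [ 0.5385 -0.1605  0.066 ]
[[0.549, -0.146], [0.555, -0.166], [0.528, -0.175], [0.522, -0.155]] 0.0207 0.0288
block 3860.5 [356.7 235.9] c [ 0.5314 -0.2295  0.06  ]
[[0.504, -0.112], [0.59, -0.125], [0.559, -0.348], [0.474, -0.333]] 0.0871 0.2253
```

View pics/nest.png

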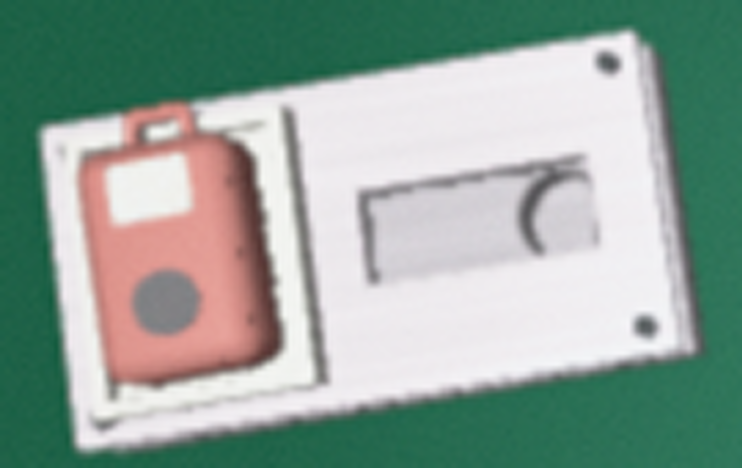

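View pics/park.png

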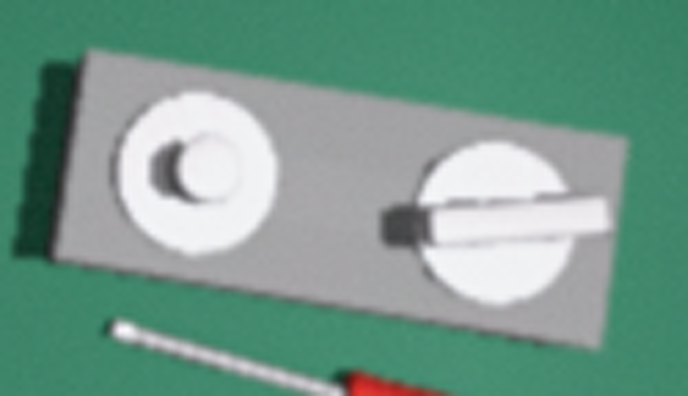

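The crops confirm the pins: the steel one with a round knob (knob top at crop 208,167) is knob_pin, and the T-handle is at right. In the nest crop, the slot corners are about (360,190), (585,155), (600,243) and (372,283). The hole's rim shows at the right end, its left edge near (522,215), away from the loudspeaker.

```bash
python3 - <<'E'
from h import *
import pickle
d=pickle.load(open('d.pkl','rb'));im=d["top"]
f=lambda x,y,z,o:onz(im,x/5.5-.41+o[0],y/5.5-.41+o[1],z)[:2]
N=(75,170);P=(295,200)
S=np.array([f(x,y,.06,N) for x,y in[(360,190),(585,155),(600,243),(372,283)]])
C=np.array([f(x,y,.06,N) for x,y in[(42,125),(632,32),(692,352),(80,450)]])
for Q in(S,C): print(Q.round(4).tolist(),np.linalg.norm(Q-np.roll(Q,-1,0),axis=1).round(4),Q.mean(0).round(4))
ax=(C[0]+C[3]-C[1]-C[2])/2;ax/=np.linalg.norm(ax);ax2=(S[0]+S[3]-S[1]-S[2])/2;ax2/=np.linalg.norm(ax2)
print('y axis yaw',np.degrees(np.arctan2(ax[1],ax[0])),np.degrees(np.arctan2(ax2[1],ax2[0])))
h1=S.mean(0)-.0275*ax;h2=C.mean(0)-.075*ax
print('hole from slot',h1,'from plate',h2,'rim left',f(522,215,.03,N),'expect',h1+.019*ax)
print('knob top',f(208,167,.1,P),'flange',f(197,173,.066,P))
s=d["scene"];c=s["color"][:,:,::-1];hsv=cv2.cvtColor(c,cv2.COLOR_BGR2HSV)
m=((hsv[...,2]>185)&(hsv[...,1]<50)).astype(np.uint8)*255
mm=np.zeros_like(m);mm[225:270,205:255]=m[225:270,205:255]
k=max(cv2.findContours(mm,0,1)[0],key=cv2.contourArea);r=cv2.boundingRect(k);print(r)
X=[.5392,-.1719,.066]
print('scene proj flange',proj(s,X),'knobtop',proj(s,[.539,-.172,.1]), 'slot corners',[proj(s,[*q,.06]).round(0).tolist() for q in S],'hole',proj(s,[*h1,.06]))
cv2.imwrite('pics/sc.png',np.hstack([cv2.resize(c[85:190,280:370],(400,466),interpolation=2),cv2.resize(c[220:325,180:270],(400,466),interpolation=2)]))
E
```

```text
[[0.5874, 0.2501], [0.6043, 0.1609], [0.5689, 0.1529], [0.5502, 0.2428]] [0.0908 0.0363 0.0918 0.0379] [0.5777 0.2017]
[[0.6098, 0.3792], [0.6551, 0.1447], [0.5264, 0.1139], [0.4807, 0.3533]] [0.2388 0.1323 0.2438 0.1317] [0.568  0.2478]
y axis yaw 100.87926399297498 101.25927047568102
hole from slot [0.58288053 0.17465336] from plate [0.58215492 0.17412377] rim left [0.58220614 0.19280896] expect [0.57929447 0.19331188]
knob top [ 0.54076678 -0.16969993] flange [ 0.54014035 -0.17060621]
(214, 237, 30, 27)
scene proj flange [227.37667198 250.12159237] knobtop [225.43741085 241.68333697] slot corners [[330.0, 130.0], [322.0, 156.0], [307.0, 153.0], [316.0, 127.0]] hole [316.3644163  148.87005955]
```

View pics/sc.png

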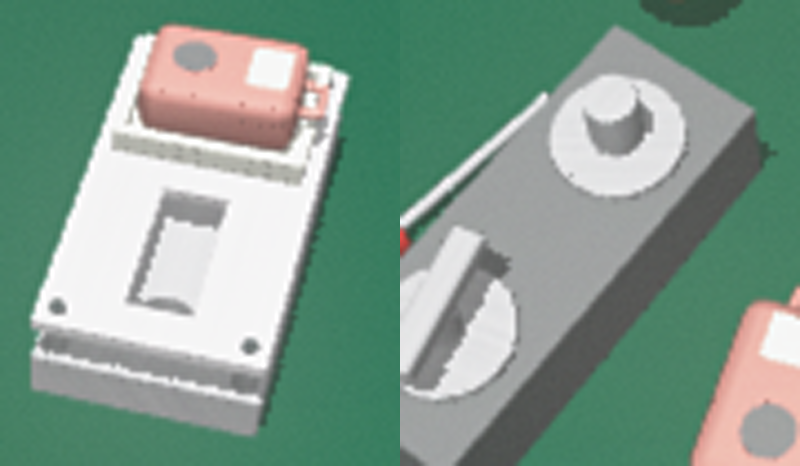

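The scene view agrees with the top view: slot corners are predicted to within 2 px and the flange centre to about 1.5 px. The knob is at (0.540, -0.171) and the hole at (0.5825, 0.1745). The block and the plate are both 60 mm high, so the grip height also serves for placing. I'll move above the knob at the current height.

```bash
python3 -m inch '[[[0.039,0.053,0],[0,0,0]],[[0.039,0.053,0],[0,0,0]],[[0.039,0.053,0],[0,0,0]],[[0.039,0.053,0],[0,0,0]],[[0.039,0.053,0],[0,0,0]],[[0.039,0.053,0],[0,0,0]],[[0.039,0.053,0],[0,0,0]],[[0.039,0.053,0],[0,0,0]],[[0.039,0.053,0],[0,0,0]],[[0.039,0.053,0],[0,0,0]],[[0.039,0.053,0],[0,0,0]],[[0,0,0],[0,0,0]]]' 1
```

```text
t: 1.6
eef_pos: [0.5414, -0.1693, 0.2307]
tcp_rot: [-3.138, -0.002, 0.351]
wrist_force: [-0.7, 0.4, 0.8]
grip_width: 0.999
gripper_force: 0.0
```

```bash
python3 -m inch '[[[-0.001,-0.001,-0.035],[0,0,0]],[[0,0,-0.035],[0,0,0]],[[0,0,-0.035],[0,0,0]],[[0,0,-0.035],[0,0,0]],[[0,0,-0.035],[0,0,0]],[[0,0,-0.017],[0,0,0]],[[0,0,-0.017],[0,0,0]],[[0,0,0],[0,0,0]],[[0,0,0],[0,0,0]]]' && python3 -m inch '[[[0,0,0],[0,0,0]],[[0,0,0],[0,0,0]],[[0,0,0],[0,0,0]],[[0,0,0],[0,0,0]],[[0,0,0],[0,0,0]],[[0,0,0],[0,0,0]],[[0,0,0],[0,0,0]],[[0,0,0],[0,0,0]]]' 0
```

```text
t: 2.72
eef_pos: [0.5388, -0.1763, 0.0752]
tcp_rot: [3.141, -0.001, 0.341]
wrist_force: [0.9, 0.5, -1.4]
grip_width: 0.998
gripper_force: 0.0
t: 3.72
eef_pos: [0.5381, -0.1752, 0.075]
tcp_rot: [-3.14, 0.0, 0.341]
wrist_force: [-2.1, 1.1, 5.3]
grip_width: 0.286
gripper_force: 58.9
```

Gripped: the opening is 24 mm at 59 N. I'll lift 100 mm and look.

```bash
python3 -m inch '[[[0,0,0.015],[0,0,0]],[[0,0,0.025],[0,0,0]],[[0,0,0.03],[0,0,0]],[[0,0,0.03],[0,0,0]],[[0,0,0.03],[0,0,0]],[[0,0,0.01],[0,0,0]],[[0,0,0],[0,0,0]],[[0,0,0],[0,0,0]]]' && python3 - <<'E'
from h import *
s=grab("scene");c=s["color"][:,:,::-1]
cv2.imwrite('pics/lift.png',cv2.resize(c[140:340,110:370],(780,600),interpolation=2))
st=manip.state();print(st["eef_pos"],st["wrist_force"],st["grip_width"])
p=st["eef_pos"];print(proj(s,[p[0],p[1],p[2]-.067]))
E
```

```text
t: 4.72
eef_pos: [0.5375, -0.176, 0.1785]
tcp_rot: [-3.14, 0.002, 0.341]
wrist_force: [0.0, 0.5, -1.5]
grip_width: 0.279
gripper_force: 59.0
[ 0.53756607 -0.17596738  0.17845197] [-0.26645801  0.05127497 -1.83784192] 0.2831140361850542
[223.1339754  239.96073703]
```

View pics/lift.png

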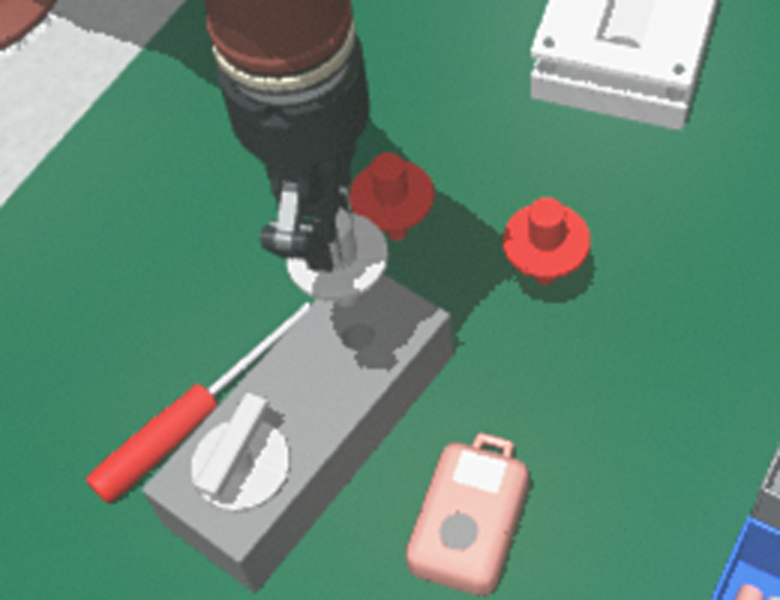

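The pin is held upright. Its foot is at crop (343,300), which is image (224,240) against a predicted (223,240), so the pin's axis matches the TCP. I'll carry it to above the hole.

```bash
python3 -m inch '[[[0,0,0.03],[0,0,0]],[[0.006,0.0467,0],[0,0,0]],[[0.006,0.0467,0],[0,0,0]],[[0.006,0.0467,0],[0,0,0]],[[0.006,0.0467,0],[0,0,0]],[[0.006,0.0467,0],[0,0,0]],[[0.006,0.0467,0],[0,0,0]],[[0.006,0.0467,0],[0,0,0]],[[0.006,0.0467,0],[0,0,0]],[[0.006,0.0467,0],[0,0,0]],[[0.006,0.0467,0],[0,0,0]],[[0,0,0],[0,0,0]]]' && python3 -m inch '[[[0,0,0],[0,0,0]],[[0,0,0],[0,0,0]],[[0,0,0],[0,0,0]]]'
```

```text
t: 6.28
eef_pos: [0.5821, 0.1792, 0.2009]
tcp_rot: [-3.138, 0.001, 0.348]
wrist_force: [0.2, -0.8, -2.0]
grip_width: 0.283
gripper_force: 59.2
t: 6.65
eef_pos: [0.5834, 0.1728, 0.202]
tcp_rot: [3.141, 0.0, 0.339]
wrist_force: [0.4, -0.1, -1.2]
grip_width: 0.286
gripper_force: 59.2
```

```bash
python3 -m inch '[[[-0.001,0.002,-0.03],[0,0,0]],[[0,0,-0.03],[0,0,0]],[[0,0,-0.02],[0,0,0]],[[0,0,-0.02],[0,0,0]],[[0,0,-0.02],[0,0,0]],[[0,0,-0.02],[0,0,0]],[[0,0,-0.01],[0,0,0]],[[0,0,-0.008],[0,0,0]],[[0,0,0],[0,0,0]],[[0,0,0],[0,0,0]]]' && python3 - <<'E'
from h import *
s=grab("scene");c=s["color"][:,:,::-1]
cv2.imwrite('pics/low.png',cv2.resize(c[80:190,260:400],(760,597),interpolation=2))
E
```

```text
t: 7.9
eef_pos: [0.5829, 0.1758, 0.084]
tcp_rot: [-3.142, -0.001, 0.341]
wrist_force: [-0.5, -0.1, -1.5]
grip_width: 0.284
gripper_force: 59.2
```

View pics/low.png

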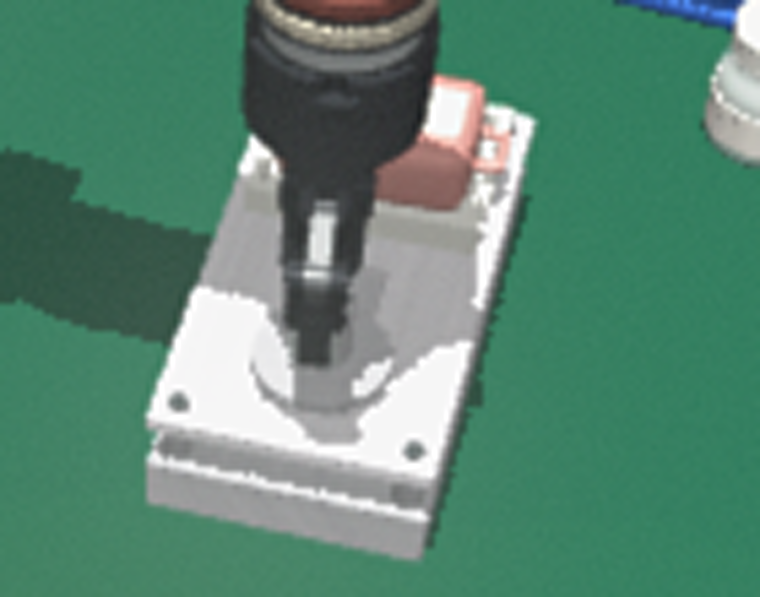

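The flange hovers just over the plate, around crop (322,365). The foot is at z of about 17 mm, below the mouth at 30 mm, with no contact force, so it is in the hole. I'll lower the last 9 mm.

```bash
python3 -m inch '[[[0,0,-0.004],[0,0,0]],[[0,0,-0.004],[0,0,0]],[[0,0,-0.003],[0,0,0]],[[0,0,0],[0,0,0]],[[0,0,0],[0,0,0]]]'
```

```text
t: 8.57
eef_pos: [0.5825, 0.1757, 0.0752]
tcp_rot: [-3.142, 0.0, 0.341]
wrist_force: [0.9, 0.4, -1.1]
grip_width: 0.288
gripper_force: 59.2
```

```bash
python3 -m inch '[[[0,0,-0.001],[0,0,0]],[[0,0,-0.0005],[0,0,0]],[[0,0,0],[0,0,0]],[[0,0,0],[0,0,0]]]'
```

```text
t: 9.07
eef_pos: [0.5826, 0.1757, 0.0751]
tcp_rot: [-3.142, -0.0, 0.341]
wrist_force: [-2.0, -0.2, 5.1]
grip_width: 0.284
gripper_force: 59.7
```

The flange is touching: the vertical force is now +5 N. I'll release the pin, then rise straight up.

```bash
python3 -m inch '[[[0,0,0],[0,0,0]],[[0,0,0],[0,0,0]],[[0,0,0],[0,0,0]],[[0,0,0],[0,0,0]],[[0,0,0],[0,0,0]],[[0,0,0],[0,0,0]],[[0,0,0],[0,0,0]]]' 1 && python3 -m inch '[[[0,0,0.01],[0,0,0]],[[0,0,0.03],[0,0,0]],[[0,0,0.04],[0,0,0]],[[0,0,0.05],[0,0,0]],[[0,-0.05,0.04],[0,0,0]],[[0,-0.05,0],[0,0,0]],[[0,-0.05,0],[0,0,0]],[[0,-0.05,0],[0,0,0]],[[0,-0.05,0],[0,0,0]],[[0,-0.05,0],[0,0,0]],[[0,0,0],[0,0,0]],[[0,0,0],[0,0,0]]]' && python3 - <<'E'
from h import *
s=grab("scene")["color"][:,:,::-1];t=grab("top")["color"][:,:,::-1]
cv2.imwrite('pics/end.png',np.hstack([cv2.resize(s[80:190,280:370],(400,489),interpolation=2),cv2.resize(t[160:270,75:165+0],(0,0),fx=.1,fy=.1)[:0].reshape(0,0,3) if 0 else cv2.resize(t[160:260,120:202],(400,489),interpolation=2)]))
E
```

```text
t: 9.95
eef_pos: [0.5825, 0.1757, 0.0742]
tcp_rot: [-3.142, -0.0, 0.341]
wrist_force: [-0.1, 0.6, 0.7]
grip_width: 0.997
gripper_force: 0.0
t: 11.45
eef_pos: [0.5826, -0.0482, 0.2021]
tcp_rot: [-3.141, -0.001, 0.342]
wrist_force: [-0.4, 0.9, 0.3]
grip_width: 1.002
gripper_force: 0.0
```

View pics/end.png

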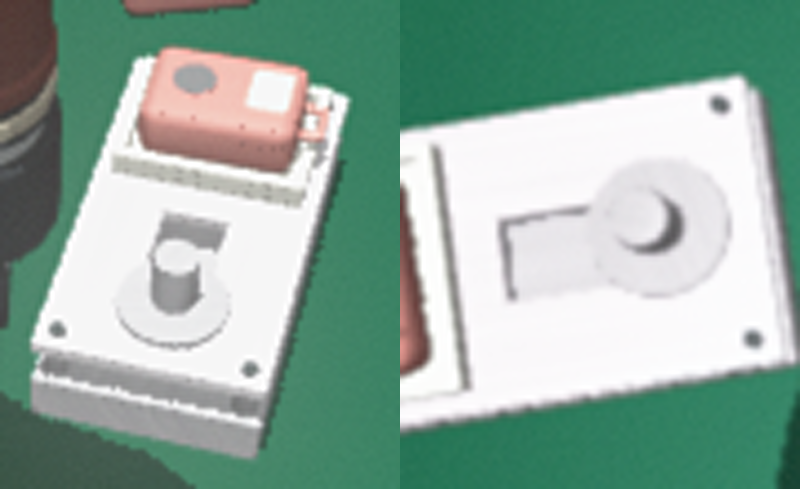

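Both views show the pin upright, with its flange flat on the cover plate at the far end of the slot (flange at about (173,300) in the left crop and (662,227) in the right). The gripper is well clear, so I'll hand in.

```bash
python3 -c "
from workcell import job
print(job.close_job())"
```

```text
the job is handed in; nothing more can be done
None
```

The knob pin is in the hidden hole at the slot's far end from the cradle, its flange flat on the cover plate and released; I left the T-handle pin parked, and the job was handed in at about 11.5 s.

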